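Load-test a dry cell on the push-to-test tester

TASK

Load-test the red cell on the bench tester. First freshen the sliding contact: press the spray can's red nozzle cap right down and let it spring back up; then take the red cell from the blue rack, lay it gently lengthwise in the tester's cradle with its nubbed positive end towards the sliding contact pin, and let go of it. Then push the black palm knob in until the pin bears on the cell and the pin's red band is about half way into its sleeve, and finish there, still holding the knob in, because the test load stays on only while it is held; leave the blue cell in the rack and the other things on the bench alone.

Things in the scene. Friction and masses are not known exactly. Their poses are not given: they have to be found in the camera images.
- tester: Fixed cell tester: black panel 240 x 200 mm, 12 mm high. Origin at bench level below the middle of the cradle; x runs along the cradle from the fixed minus contact to the sliding contact, z up. Panel covers x -120..120, y -38..162 mm. At the back (y over 78 mm) stand a meter 70 mm high (x -117..-7 mm) and the spray can (47 mm diameter, x 45, y 116 mm); clear above the cradle and beyond the knob.
- cradle_mid (a point): Where the middle of the cell's axis lies when the cell is home against the minus contact: 40 mm above the bench. The cradle is a grey V trough along the tester's x (sides sloping 35 degrees, 25 mm wide, rim 29 mm above the bench) from x -30 to 40 mm. A 62 mm cell has 14 mm of play between the contacts before the knob is pushed: its middle may lie 0 to 14 mm towards +x from here.
- minus_contact (a point): Centre of the fixed minus contact's face, 40 mm above the bench, at x -31 mm of the tester; it looks to +x. Its post is 30 mm wide and 54 mm high.
- nozzle_top (a point): Middle of the top of the spray can's red nozzle cap (24 mm diameter), 147 mm above the bench; the can stands fixed on the tester. A thin tube leaves the cap towards the cradle. Press it straight down.
- nozzle (a joint): Travel of the nozzle cap (m): 0 up, 0.004 right down. It is sprung: 2.5 N starts it, 8 N holds it right down.
- knob_face (a point): Centre of the flat outer face of the black palm knob (40 mm diameter), 40 mm above the bench, at x = 160 mm of the tester when out; it is pushed towards the tester's -x and this point moves with it. The panel ends 40 mm before it. The guide housing is at x 68..112 mm, 58 mm high, 36 mm wide.
- knob: The black palm knob itself; its origin is 18 mm behind its outer face.
- plunger (a joint): Travel of knob and sleeve towards the cell (m): 0 out, 0.026 at the stop. The return spring needs 3 N at the start and 0.1 N more per mm; let go, it comes back out. With the cell against the minus contact the pin meets it at 0.014; each further mm pushes the pin in by 1 mm.
- pin (a joint): How far the contact pin is pushed back into the knob's sleeve (m): 0 fully out, 0.009 right in. Pin spring: 1.8 N at the start, 1.2 N more per mm. The 5 mm red band on the pin begins to enter the sleeve at 0.002 and is hidden at 0.007; half way is 0.0045, where the knob needs about 12 N in all.
- pin_tip: Brass tip of the contact pin (12 mm diameter disc); x as the tester's, its end face 3 mm towards -x from its origin, at x = 45 mm of the tester when out.
- cell_rack: Blue cell rack, fixed: 160 x 44 mm, with a V trough (rim 21 mm above the bench) of two pockets end to end along its x; end walls and divider 28 mm high. The cells lie in it with their axes 32 mm above the bench, centres 37 mm either side of the middle. Origin under its middle, at bench level.
- red_cell: Red dry cell with a gold band, 33 mm diameter, 62 mm long, about 0.12 kg, lying in one pocket of the rack. Origin at the centre of its flat negative end; z runs along the cell to its positive end.
- red_cell_plus (a point): End of the red cell's brass positive nub (10 mm diameter), 62 mm from its flat end.
- blue_cell: Blue dry cell of the same size in the other pocket; stays there.
- dmm_yellow: Yellow hand multimeter lying right of the tester, 202 x 108 x 56 mm; leave alone.
- solder: Reel of solder, 58 mm diameter, 38 mm high, right of the tester; leave alone.

How it is judged:
By the outcome, as a careful person would: the job done as asked, in the order asked, and still so for the second after the job is handed in, while the arm keeps its last pose, push and grip.
It also fails if it takes over 58 s, if anything falls off the work surface, if the arm or the gripper's body presses on something with over 40 N, if the wrist force passes 120 N, or if a joint passes its speed limit or range.

ROBOT

A 7-joint arm with a two-finger parallel gripper is mounted at the origin on a cart in front of the work surface, level with it; the furniture and walls round the work are solid. World frame = base frame: x ahead of the robot, y to its left, z up, the work surface at z = 0. Lengths are in m, angles in rad, forces in N, time in s.
With the tool pointing down it reaches from about 0.4 to 0.85 m from the base axis. Payload 6.9 kg.
Tool frame: the origin (TCP) lies at the very end of the fingers, on their centre line; the grasp point (between the pads) lies 19 mm behind it; z points along the fingers, y is the line along which they close (so a half turn about z gives the same grasp; the last joint's range is limited). The gripper opens to 85 mm and grips with 20 to 120 N. Pads are 22 mm wide; open, the fingers measure 114 mm over their backs; the gripper's body (76 mm by 85 mm) begins 54 mm behind the grasp point. The pads swing forward as they close: fully open they stand 13 mm farther back than shut.
Start: joints at [1.292, 0.507, -0.238, 1.5, 0.126, 1.149, -0.155], TCP at [0.235, -0.579, 0.231] pointing down, gripper open.
Joint ranges: [-3.08, 3.08], [-0.24, 2.05], [-1.43, 1.35], [0, 2.5], [-1.52, 4.66], [0.17, 1.96], [-2.89, 2.89]. Speed limits (rad/s): [2.39, 2.39, 3.14, 3.14, 3.14, 3.14, 3.14].

INTERFACE

Orientations are given as a unit quaternion [w, x, y, z].
In Python, from station import ctrl gives the robot as it stands. Calls block until the motion is done:
- ctrl.movep(position, orientation): joint-space move of the TCP to a pose.
- ctrl.movel(position, frame=None, max_speed=0.15): straight line of the TCP; frame=None keeps the orientation; max_speed is the mean speed in m/s.
- ctrl.set_joints(angles): joint-space move.
- ctrl.ungrasp() and ctrl.close_gripper(force=None): open the fingers fully, or close them until they stop; force is the grip in N (None keeps the last).
- ctrl.pause(seconds).
- ctrl.ik(position, orientation): joint angles nearest the present ones, or None.
- ctrl.get_state(): the state.
- ctrl.grab_frame(name): name is "scene" or "top"; returns the picture (400x640x3 uint8, blue, green, red); there is no depth.
- ctrl.camera_info(name): a dict with "mtx" (3x3 intrinsics, pixels), "R" (3x3) and "t" (3): a world point X has camera coordinates R X + t. Camera axes: x right, y down, z forward; pixel columns grow to the right and rows downward; lengths in m; the calibration is good to about 2 mm. A picture is of the moment at which its call begins. camera_info takes no time and is no camera call.
A pose or a line that the arm cannot do raises ctrl.Unreachable and nothing moves.
- ctrl.close_job(): hands the job in; it is judged then, once.
The state is a dict: "time": time; "qpos": joint angles; "qd": joint speeds; "tau": joint torques, N m; "tcp_pos": TCP position; "eef_rot": TCP orientation; "contact_force": force on the tool from outside, world axes, zero at the start; "wrist_torque": the same for the moment, N m; "width": finger opening in m; "gripper_force": force on a finger pad.
Only numpy, scipy, OpenCV 4.12 (cv2) and the standard library are available. Lean on these libraries where they do the work, as an engineer would, in place of code of your own. Each camera call takes 0.05 s, during which the arm holds its last target. There are 200 camera calls.

## Working session

There is one attempt and no reset: what is moved stays moved. The work goes in short steps, each a Python script; the robot and the scene stay as the last script left them, time stands still between calls to the robot, and variables do not carry over. Pictures are saved under pics/ and viewed, at most 10 in all, crops included, and the job is handed in when it is done.

```bash
mkdir -p pics; python3 - <<'E'
from station import ctrl
import cv2,numpy as np
for n in("scene","top"):
    cv2.imwrite(f"pics/{n}0.png",ctrl.grab_frame(n)); c=ctrl.camera_info(n); print(n,np.round(c["mtx"],1).tolist(),np.round(c["R"],3).tolist(),np.round(c["t"],3), np.round(-c["R"].T@c["t"],3))
s=ctrl.get_state();print(s["time"],s["eef_rot"],s["tcp_pos"],s["width"])
E
```

```text
scene [[372.8, 0.0, 323.8], [0.0, 372.8, 199.5], [0.0, 0.0, 1.0]] [[-0.826, -0.563, -0.001], [-0.339, 0.499, -0.798], [0.45, -0.659, -0.603]] [0.383 0.277 0.835] [0.035 0.628 0.725]
top [[419.0, 0.0, 317.3], [0.0, 419.0, 197.0], [0.0, 0.0, 1.0]] [[-0.011, -1.0, 0.003], [-0.975, 0.01, -0.224], [0.224, -0.006, -0.975]] [-0.056  0.535  1.215] [ 0.249 -0.055  1.304]
0.1 [-8.13137865e-04  9.81544578e-01  1.91231672e-01 -1.67370904e-04] [ 0.23437658 -0.57888705  0.23050717] 0.0850201990853337
```

View pics/scene0.png

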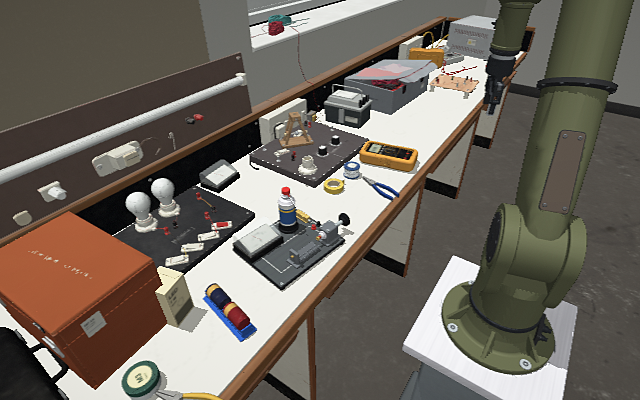

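View pics/top0.png

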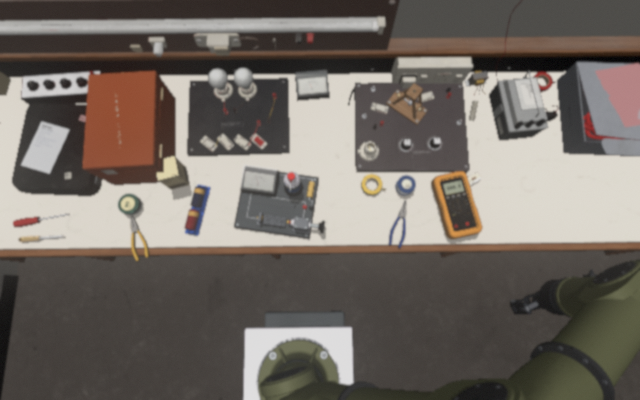

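Scene: the tester is around (290,245), the rack around (230,310), and the knob at (344,219). Top: the tester is around (278,203) with the knob at (322,228), the nozzle at (291,177), and the rack at (197,210) with the red cell at its lower end. I'll enlarge both.

```bash
python3 - <<'E'
import cv2
a=cv2.imread("pics/scene0.png")[180:345,195:360]; b=cv2.imread("pics/top0.png")[160:245,175:335]
cv2.imwrite("pics/s1.png",cv2.resize(a,None,fx=3.6,fy=3.6,interpolation=cv2.INTER_CUBIC))
cv2.imwrite("pics/t1.png",cv2.resize(b,None,fx=5,fy=5,interpolation=cv2.INTER_CUBIC))
E
```

```text
(no output)
```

View pics/s1.png

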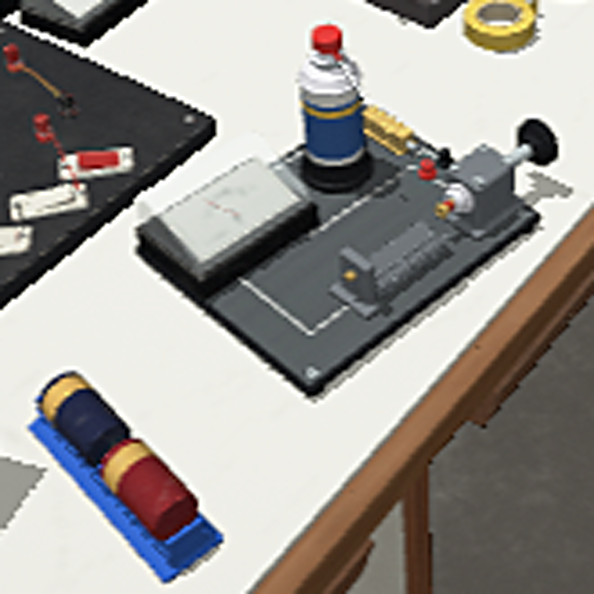

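View pics/t1.png

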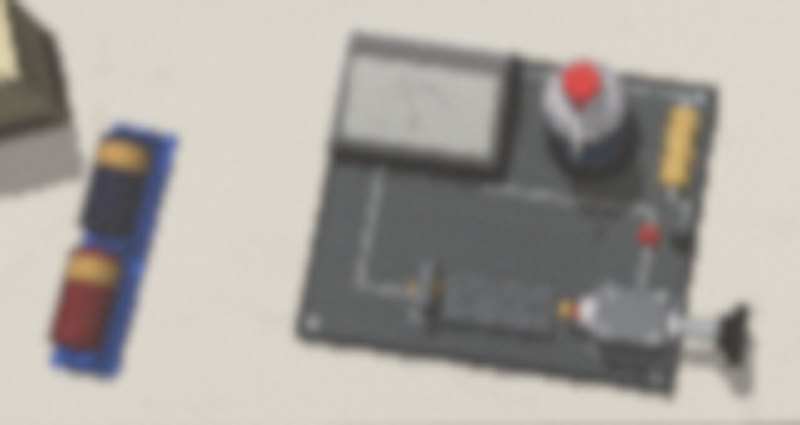

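Scene crop: the red cell's gold band is at about (125,460) on the side towards the blue cell. Its plain flat end, about (185,515), faces the robot. The pin is at (445,208), the minus contact at (350,275), the knob at (538,142) and the nozzle at (327,40).
Top crop: the nozzle is at (580,82), the knob face near (740,335), the pin at (568,308), and the minus contact at (432,288). The two gold bands are at (122,152) and (92,265).

Next I'll triangulate these.

```bash
cat > vis.py <<'E'
import cv2,numpy as np
from station import ctrl
def ray(n,p):
    c=ctrl.camera_info(n); d=c["R"].T@np.linalg.inv(c["mtx"])@np.r_[p,1.]; return -c["R"].T@c["t"],d/np.linalg.norm(d)
def plane(n,p,z):
    o,d=ray(n,p); return o+d*(z-o[2])/d[2]
def tri(p,q):
    o1,d1=ray("scene",p);o2,d2=ray("top",q)
    s=np.linalg.lstsq(np.c_[d1,-d2],o2-o1,rcond=None)[0]; a,b=o1+s[0]*d1,o2+s[1]*d2
    return (a+b)/2,np.linalg.norm(a-b)
def cen(im,box,f):
    x0,y0,x1,y1=box; h=cv2.cvtColor(im[y0:y1,x0:x1],cv2.COLOR_BGR2HSV).astype(int); m=f(h[...,0],h[...,1],h[...,2]).astype(np.uint8)
    k,l,st,c=cv2.connectedComponentsWithStats(m); i=1+np.argmax(st[1:,4]); return c[i]+[x0,y0],st[i].tolist()
red=lambda h,s,v:((h<6)|(h>170))&(s>120)&(v>60)
gold=lambda h,s,v:(h>9)&(h<30)&(s>80)&(v>80)
E
cat > m.py <<'E'
from vis import *
S=cv2.imread("pics/scene0.png");T=cv2.imread("pics/top0.png")
sb=lambda a,b,c,d:(195+int(a/3.6),180+int(b/3.6),195+int(c/3.6),180+int(d/3.6))
tb=lambda a,b,c,d:(175+a//5,160+b//5,175+c//5,160+d//5)
both=lambda h,s,v:red(h,s,v)|gold(h,s,v)
for nm,f,B,D in [("nozzle",red,sb(300,15,350,62),tb(550,50,615,110)),
 ("goldR",gold,sb(95,430,160,500),tb(60,235,130,290)),("goldB",gold,sb(40,370,95,425),tb(90,130,150,175)),
 ("redbody",red,sb(95,440,205,545),tb(40,255,125,355)),("redcell",both,sb(95,430,205,545),tb(40,235,130,355)),
 ("minus",gold,sb(335,260,365,290),tb(422,275,445,305)),("pin",gold,sb(430,195,456,222),tb(550,295,580,325)),
 ("knob",lambda h,s,v:v<60,sb(505,110,565,170),tb(715,300,760,370))]:
    try:
        p,a=cen(S,B,f);q,b=cen(T,D,f);X,e=tri(p,q);print(nm,p.round(1),a,q.round(1),b,"X",X.round(4),"gap",e.round(4))
    except Exception as ex: print(nm,ex)
# panel edges, top view
g=cv2.cvtColor(T,cv2.COLOR_BGR2GRAY); 
def edge(p0,p1,nrm):  # subpixel dark->bright crossings along outward normal
    P=[]
    for t in np.linspace(0,1,25):
        b=np.array(p0)*(1-t)+np.array(p1)*t; b=b/5+[175,160]-.4; k=np.arange(-3,3.01,.1)
        pts=(b+k[:,None]*np.array(nrm)).astype(np.float32)
        v=cv2.remap(g,pts[None,:,0],pts[None,:,1],cv2.INTER_LINEAR)[0].astype(float)
        i=np.where((v[:-1]<140)&(v[1:]>=140))[0]
        if len(i):P.append(pts[i[0]])
    return cv2.fitLine(np.array(P),cv2.DIST_HUBER,0,.01,.01).ravel(),len(P)
def X(a,b):
    s=np.linalg.solve(np.c_[a[:2],-b[:2]],b[2:]-a[2:]);return a[2:]+s[0]*a[:2]
F,n1=edge((330,344),(640,388),(-.14,1));L,n2=edge((308,310),(335,180),(-1,-.15));R,n3=edge((684,310),(712,120),(1,.15))
fl,fr=X(F,L),X(F,R);print(n1,n2,n3,fl,fr)
A,Bq=plane("top",fl,.004),plane("top",fr,.0);print("corners",A,Bq,np.linalg.norm(A-Bq),"yaw",np.arctan2(*(Bq-A)[1::-1]))
E
python3 m.py
```

```text
nozzle [285.7 190.7] [4, 3, 8, 10, 62] [290.8 176. ] [3, 3, 7, 7, 35] X [0.5783 0.0139 0.14  ] gap 0.0005
goldR [229.  308.2] [3, 4, 14, 14, 82] [192.9 213.5] [1, 4, 10, 6, 50] X [0.4939 0.3219 0.0373] gap 0.0058
goldB [211.5 289. ] [0, 2, 14, 13, 73] [199.  190.6] [2, 2, 9, 6, 45] X [0.5657 0.307  0.0381] gap 0.006
redbody [237.9 317.6] [6, 5, 22, 23, 308] [189.8 220.5] [5, 6, 5, 10, 25] X [0.4684 0.3284 0.0327] gap 0.0046
redcell [235.5 315.1] [2, 3, 26, 28, 411] [191.9 215.8] [5, 4, 10, 16, 75] X [0.483  0.3242 0.0258] gap 0.0074
minus attempt to get argmax of an empty sequence
pin [317.4 238.2] [2, 3, 4, 4, 13] [287.7 221. ] [2, 1, 3, 3, 7] X [0.4647 0.0292 0.0377] gap 0.0001
knob attempt to get argmax of an empty sequence
25 25 25 [233.4086 227.4755] [308.903   238.66333]
corners [0.45186184 0.20111255 0.004     ] [ 0.41467567 -0.03466215  0.        ] 0.23872268633268587 yaw -1.72722682001377
```

```bash
cat > m2.py <<'E'
from vis import *
S=cv2.imread("pics/scene0.png");T=cv2.imread("pics/top0.png")
warm=lambda h,s,v:((h<30)|(h>165))&(s>85)&(v>25)
rd=lambda h,s,v:((h<9)|(h>165))&(s>85)&(v>25)
def big(im,box,f):
    x0,y0,x1,y1=box; c=cv2.resize(im[y0:y1,x0:x1],None,fx=8,fy=8,interpolation=cv2.INTER_CUBIC); h=cv2.cvtColor(c,cv2.COLOR_BGR2HSV).astype(int)
    m=f(h[...,0],h[...,1],h[...,2]).astype(np.uint8); k,l,st,ce=cv2.connectedComponentsWithStats(m); i=1+np.argmax(st[1:,4])
    r=cv2.minAreaRect(np.argwhere(l==i)[:,::-1].astype(np.float32)); up=lambda p:(np.array(p)+.5)/8-.5+[x0,y0]
    return up(ce[i]),up(r[0]),np.array(r[1])/8,r[2],(l==i)
bS=(218,296,256,334);bT=(183,207,202,233)
for f in(warm,rd,gold):
    a=big(S,bS,f);b=big(T,bT,f)
    X,e=tri(a[0],b[0]);print(a[0].round(2),a[2].round(1),b[0].round(2),b[2].round(1),b[3],"X",X.round(4),e.round(4),"rect",tri(a[1],b[1])[0].round(4),"planes",plane("scene",a[0],.032).round(4),plane("top",b[0],.032).round(4))
bl=lambda h,s,v:(h>105)&(h<125)&(s>150)&(v>90)
b=big(T,(180,180,215,240),bl);print("rack",b[1],b[2],b[3])
for n,im,bx in(("s",S,bS),("t",T,bT)):
    m=big(im,bx,warm)[4]; x0,y0,x1,y1=bx;c=cv2.resize(im[y0:y1,x0:x1],None,fx=8,fy=8,interpolation=cv2.INTER_CUBIC)
    d=c.copy();d[cv2.morphologyEx(m.astype(np.uint8),cv2.MORPH_GRADIENT,np.ones((3,3)))>0]=(0,255,0);cv2.imwrite(f"pics/_{n}.png",np.hstack([c,d]))
a=cv2.imread("pics/_s.png");b=cv2.imread("pics/_t.png");H=max(a.shape[0],b.shape[0]);b=cv2.copyMakeBorder(b,0,H-b.shape[0],0,0,cv2.BORDER_CONSTANT)
o=np.hstack([a,b]);o=cv2.resize(o,None,fx=min(1,800/o.shape[1]),fy=min(1,800/o.shape[1]));cv2.imwrite("pics/cell.png",o)
E
python3 m2.py
```

```text
[235.72 315.07] [30.2 15.8] [191.47 218.99] [ 9.3 19.3] 17.185705184936523 X [0.4752 0.3252 0.032 ] 0.0001 rect [0.4746 0.3257 0.0332] planes [0.4752 0.3252 0.032 ] [0.4752 0.3253 0.032 ]
[238.16 317.67] [22.8 15.8] [190.62 222.18] [ 8.3 12.8] 14.237279891967773 X [0.4654 0.3272 0.0327] 0.0004 rect [0.4653 0.3273 0.0326] planes [0.466 0.327 0.032] [0.4653 0.3273 0.032 ]
[229.06 308.05] [ 8.5 15.6] [192.92 213.49] [9.6 5.9] 10.68491268157959 X [0.4938 0.3218 0.0379] 0.0058 rect [0.4936 0.3217 0.0367] planes [0.5006 0.3203 0.032 ] [0.4924 0.3217 0.032 ]Traceback (most recent call last):
  File "m2.py", line 15, in <module>
    b=big(T,(180,180,215,240),bl);print("rack",b[1],b[2],b[3])
  File "m2.py", line 7, in big
    m=f(h[...,0],h[...,1],h[...,2]).astype(np.uint8); k,l,st,ce=cv2.connectedComponentsWithStats(m); i=1+np.argmax(st[1:,4])
                                                                                                         ~~~~~~~~~^^^^^^^^^^
    return _wrapfunc(a, 'argmax', axis=axis, out=out, **kwds)
    return bound(*args, **kwds)
ValueError: attempt to get argmax of an empty sequence
```

The cell triangulates to (0.4752, 0.3252, 0.032) with a 0.1 mm ray gap. The panel pose predicts both the nozzle and the pin to within about 1 mm. Next I'll check IK and press the nozzle.

```bash
cat > rob.py <<'E'
import numpy as np
from scipy.spatial.transform import Rotation as Ro
from station import ctrl
O=np.array([.4708,.0773]);YAW=-1.7272;ex=np.array([np.cos(YAW),np.sin(YAW)]);ey=np.array([-ex[1],ex[0]])
def P(x,y,z): return np.r_[O+x*ex+y*ey,z]
def Q(a): return Ro.from_matrix(np.array([[np.cos(a),np.sin(a),0],[np.sin(a),-np.cos(a),0],[0,0,-1]])).as_quat(scalar_first=True)
CELL=np.array([.4752,.3252,.032]);CA=-.20
def F(): return np.asarray(ctrl.get_state()["contact_force"])
def st(m=""):
    s=ctrl.get_state();print(m,round(s["time"],2),np.round(s["tcp_pos"],4),"F",np.round(s["contact_force"],1),"w",round(s["width"],4),np.round(s["gripper_force"],1),"q",np.round(s["qpos"],2))
E
python3 - <<'E'
from rob import *
for n,p,a in[("noz",P(.045,.116,.17),YAW+np.pi/2),("pick",CELL+[0,0,.1],CA),("pickf",CELL+[0,0,.1],CA+np.pi),("place",P(.007,0,.12),YAW),("placef",P(.007,0,.12),YAW+np.pi),("knob",P(.19,0,.03),YAW),("knobf",P(.19,0,.03),YAW+np.pi)]:
    q=ctrl.ik(p,Q(a));print(n,p.round(3),None if q is None else np.round(q,2))
ctrl.close_gripper(30); ctrl.movep(P(.045,.116,.175),Q(YAW+np.pi/2)); st("above")
ctrl.movel(P(.045,.116,.152),max_speed=.08); st()
z=.148
while F()[2]<11 and z>.1385:
    z-=.0015; ctrl.movel(P(.045,.116,z),max_speed=.05); st(f"{z:.4f}")
E
```

```text
noz [0.578 0.015 0.17 ] [ 0.18  0.5  -0.38  1.71  0.22  0.97 -2.01]
pick [0.475 0.325 0.132] [-0.2   0.6  -0.7   1.77  0.47  0.95 -2.87]
pickf [0.475 0.325 0.132] [-0.    0.75 -1.12  1.76  0.75  1.12  0.  ]
place [0.47 0.07 0.12] [ 0.56  0.68 -1.23  2.03  0.77  1.    1.93]
placef [0.47 0.07 0.12] [ 0.31  0.49 -0.74  2.03  0.46  0.79 -0.86]
knob [ 0.441 -0.11   0.03 ] [ 0.06  0.55  0.2   2.18 -0.25  0.43 -2.84]
knobf [ 0.441 -0.11   0.03 ] [ 0.51  0.58 -0.47  2.18  0.54  0.5  -0.53]
above 3.31 [0.5785 0.0136 0.175 ] F [ 0.  -0.4 -0.5] w 0.0003 0.0 q [ 0.18  0.5  -0.39  1.71  0.22  0.98 -2.01]
 3.75 [0.5782 0.0146 0.1516] F [-0.4 -0.6  0.7] w -0.0003 0.0 q [ 0.18  0.52 -0.38  1.74  0.23  0.93 -2.02]
0.1465 4.01 [0.5792 0.0149 0.147 ] F [1.9 0.4 2.4] w 0.0002 1.5 q [ 0.18  0.53 -0.38  1.74  0.24  0.91 -2.03]
0.1450 4.26 [0.5792 0.0149 0.1456] F [2.5 0.3 5.6] w -0.0 2.5 q [ 0.18  0.53 -0.38  1.74  0.24  0.91 -2.03]
0.1435 4.51 [0.5791 0.0149 0.1442] F [ 1.6 -0.8  6.7] w -0.0006 3.5 q [ 0.17  0.53 -0.38  1.75  0.24  0.91 -2.03]
0.1420 4.76 [0.5792 0.0149 0.1435] F [-0.7 -0.4 12.6] w -0.0002 6.2 q [ 0.17  0.53 -0.38  1.75  0.24  0.9  -2.03]
```

```bash
python3 - <<'E'
from rob import *
ctrl.movel(P(.045,.116,.1408),max_speed=.03); ctrl.pause(.3); st("down")
ctrl.movel(P(.045,.116,.185),max_speed=.1); st("up")
ctrl.ungrasp()
ctrl.movep(np.r_[CELL[:2],.13],Q(CA+np.pi)); st("over cell")
ctrl.movel(np.r_[CELL[:2],.0235],max_speed=.08); st("low")
ctrl.close_gripper(40); ctrl.pause(.2); st("grip")
ctrl.movel(np.r_[CELL[:2],.15],max_speed=.1); ctrl.pause(.2); st("lift")
import cv2
a=ctrl.grab_frame("scene");cv2.imwrite("pics/lift_full.png",a)
c=ctrl.camera_info("scene");p=c["mtx"]@(c["R"]@np.r_[CELL[:2],.15]+c["t"]);u,v=(p[:2]/p[2]).astype(int);print(u,v)
cv2.imwrite("pics/lift.png",cv2.resize(a[v-50:v+50,u-60:u+60],None,fx=6,fy=6,interpolation=cv2.INTER_CUBIC))
E
```

```text
down 5.31 [0.5793 0.0149 0.1433] F [-2.6 -1.1 21. ] w -0.0002 10.6 q [ 0.17  0.53 -0.38  1.75  0.24  0.9  -2.03]
up 5.9 [0.5777 0.0146 0.1842] F [ 0.  -0.2 -0. ] w -0.0001 0.0 q [ 0.19  0.49 -0.39  1.7   0.21  1.   -2.01]
over cell 8.41 [0.4757 0.3246 0.1299] F [ 0.1 -0.1  0.8] w 0.0857 0.0 q [ 0.01  0.77 -1.15  1.76  0.77  1.14 -0.03]
low 9.89 [0.4754 0.3254 0.024 ] F [-0.4 -0.3  0.3] w 0.0856 0.0 q [-0.05  0.89 -1.04  1.86  0.94  0.98 -0.15]
grip 10.63 [0.4752 0.3247 0.0239] F [-0.9 -2.6  4.4] w 0.0317 39.5 q [-0.05  0.89 -1.04  1.86  0.94  0.98 -0.15]
lift 12.25 [0.4751 0.3251 0.1496] F [ 0.2  0.5 -1.8] w 0.0316 39.7 q [ 0.02  0.75 -1.17  1.74  0.75  1.18 -0.  ]
227 278
```

View pics/lift.png

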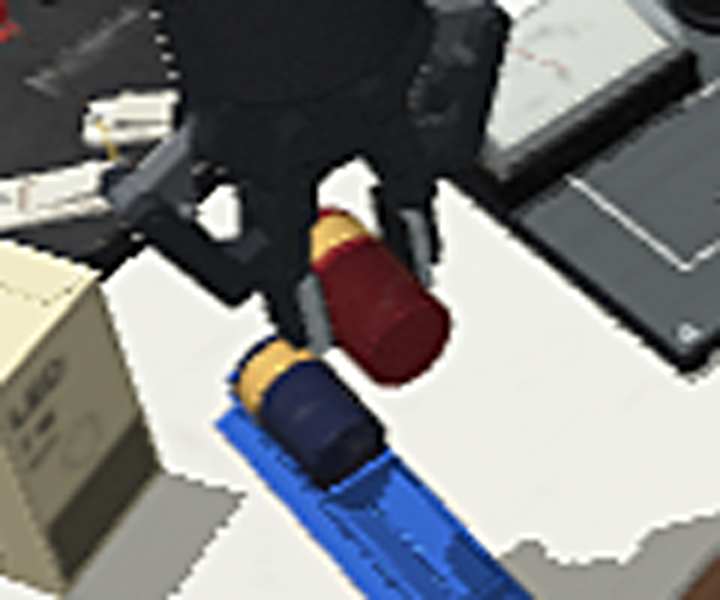

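The lifted red cell shows a plain flat end at about (405,345), facing the robot. The nub is therefore at the gold-band end, as assumed, and the blue cell is still in its pocket. Next I'll place the red cell.

```bash
python3 - <<'E'
from rob import *
import cv2
a=YAW+np.pi
ctrl.movep(P(.007,0,.14),Q(a)); st("over")
ctrl.movel(P(.007,0,.045),max_speed=.08); ctrl.movel(P(.007,0,.0345),max_speed=.03); ctrl.pause(.15); st("near")
f0=F()[2]; z=.0345
while z>.0305 and F()[2]-f0<2.5:
    z-=.0006; ctrl.movel(P(.007,0,z),max_speed=.02); st(f"{z:.4f}")
for n in("scene","top"): cv2.imwrite(f"pics/pl_{n}.png",ctrl.grab_frame(n))
s=cv2.imread("pics/pl_scene.png")[200:290,240:360];t=cv2.imread("pics/pl_top.png")[190:250,225:335]
cv2.imwrite("pics/pl.png",np.vstack([cv2.resize(s,(480,360),interpolation=2),cv2.resize(t,(440,240),interpolation=2)[:, :440] if 0 else cv2.copyMakeBorder(cv2.resize(t,(440,240),interpolation=2),0,0,0,40,0)]))
E
```

```text
over 13.3 [0.4701 0.0717 0.1404] F [ 0.5  1.5 -0.8] w 0.0316 39.7 q [ 0.41  0.5  -0.89  2.01  0.51  0.87 -0.91]
near 15.29 [0.4697 0.0705 0.0346] F [ 0.1  0.2 -1.2] w 0.0316 39.7 q [ 0.28  0.64 -0.72  2.12  0.72  0.64 -1.11]
0.0339 15.54 [0.4697 0.0704 0.0339] F [-0.3  0.3 -1. ] w 0.0318 39.7 q [ 0.28  0.64 -0.72  2.12  0.72  0.64 -1.11]
0.0333 15.79 [0.4697 0.0704 0.0333] F [-0.2  0.8 -1.5] w 0.0318 39.7 q [ 0.27  0.64 -0.72  2.12  0.72  0.64 -1.11]
0.0327 16.04 [0.4697 0.0704 0.0327] F [-0.6 -0.  -1.7] w 0.0315 39.7 q [ 0.27  0.64 -0.72  2.12  0.73  0.64 -1.11]
0.0321 16.29 [0.4697 0.0704 0.0321] F [-0.5  0.3 -1.8] w 0.0315 39.8 q [ 0.27  0.64 -0.72  2.12  0.73  0.64 -1.11]
0.0315 16.54 [0.4698 0.0704 0.032 ] F [-2.1 -0.4  6.2] w 0.0314 40.4 q [ 0.27  0.64 -0.72  2.12  0.73  0.64 -1.11]
```

View pics/pl.png

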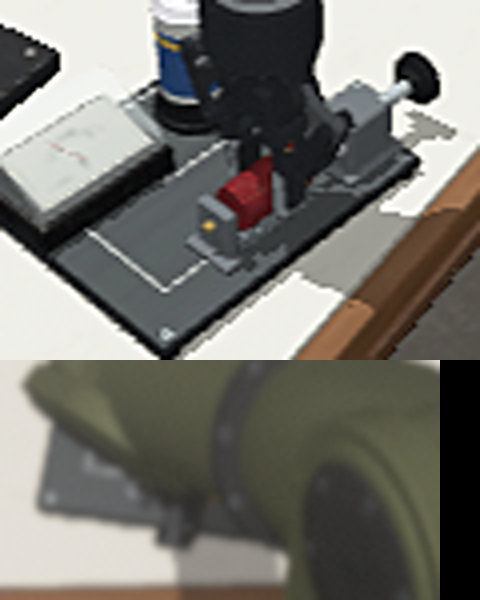

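The cell sits in the cradle between the contacts. It touched at TCP z 0.032, which matches the prediction. I'll release it, check it, and approach the knob.

```bash
python3 - <<'E'
from rob import *
import cv2
ctrl.ungrasp(); ctrl.pause(.2); st("open")
ctrl.movel(P(.007,0,.13),max_speed=.1)
ctrl.close_gripper(60)
ctrl.movep(P(.2,0,.13),Q(YAW+np.pi)); st("over")
ctrl.movel(P(.2,0,.024),max_speed=.1); ctrl.pause(.2); st("low")
for n in("scene","top"): cv2.imwrite(f"pics/k_{n}.png",ctrl.grab_frame(n))
s=cv2.imread("pics/k_scene.png")[190:280,240:370]
cv2.imwrite("pics/k.png",cv2.resize(s,None,fx=6,fy=6,interpolation=2))
E
```

```text
open 17.42 [0.4697 0.0704 0.0315] F [-0.1 -0.6  0.2] w 0.0855 0.0 q [ 0.27  0.65 -0.72  2.12  0.73  0.64 -1.11]
over 20.11 [ 0.44   -0.1196  0.1302] F [0.6 0.8 0.2] w 0.0002 0.0 q [ 0.84  0.49 -0.91  2.07  0.53  0.83 -0.54]
low 21.52 [ 0.4399 -0.1204  0.0244] F [-0.5 -0.9 -0.4] w 0.0004 0.0 q [ 0.69  0.64 -0.71  2.18  0.77  0.6  -0.76]
```

View pics/k.png

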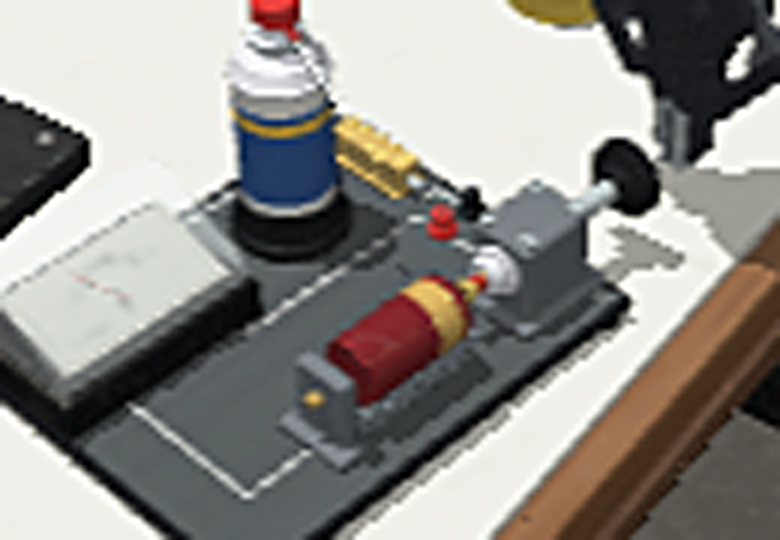

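The cell lies in the trough with its gold/nub end at about (465,290), towards the pin. The knob at (627,177) is free. Next I'll push, watching force and travel.

```bash
cat > push.py <<'E'
from rob import *
def fx(n=4):
    v=[]
    for _ in range(n): v.append(F()[:2]@ex); ctrl.pause(.03)
    return np.mean(v)
def tx(): return (np.array(ctrl.get_state()["tcp_pos"][:2])-O)@ex
E
python3 - <<'E'
from push import *
f0=fx();x=.182;ctrl.movel(P(x,0,.024),max_speed=.05)
while x>.160 and fx()-f0<2: x-=.0015;ctrl.movel(P(x,0,.024),max_speed=.05)
print("contact",x,tx(),fx()-f0); c=tx()
for d in list(range(3,16,3)):
    ctrl.movel(P(c-d/1000,0,.024),max_speed=.03); print(d,round(tx()-c,4),round(fx()-f0,2))
print("f0",f0,"c",c); st()
E
```

```text
contact 0.16999999999999998 0.1704489609399943 2.9799046786357772
3 -0.0032 3.5
6 -0.0061 4.14
9 -0.0089 4.17
12 -0.0119 3.87
15 -0.014 7.25
f0 0.0413389756097398 c 0.1702972607968387
 27.51 [ 0.4464 -0.0771  0.024 ] F [-0.4 -7.4  0.1] w -0.0001 3.6 q [ 0.59  0.64 -0.7   2.18  0.77  0.59 -0.85]
```

```bash
python3 - <<'E'
from push import *
f0=.04;x=.1553
for i in range(20):
    f=fx(6)-f0; print(round(x,4),round(tx(),4),round(f,2))
    if f>11.6 or tx()<.1515: break
    x-=min(.001,max(.0002,(12-f)/1300*.6)); ctrl.movel(P(x,0,.024),max_speed=.02)
ctrl.pause(1); print(tx(),fx(8)-f0); st()
import cv2
s=ctrl.grab_frame("scene");cv2.imwrite("pics/p_scene.png",s)
cv2.imwrite("pics/p.png",cv2.resize(s[195:275,280:370],None,fx=7,fy=7,interpolation=2))
E
```

```text
0.1553 0.1563 7.24
0.1543 0.1556 8.05
0.1533 0.1549 8.65
0.1523 0.1542 9.65
0.1513 0.1535 10.74
0.1507 0.1531 11.03
0.1503 0.1528 11.35
0.15 0.1526 11.9
0.15263221778450733 11.866795396694766
 32.12 [ 0.4469 -0.0735  0.024 ] F [ -0.6 -12.    1.6] w -0.0001 6.0 q [ 0.57  0.64 -0.7   2.18  0.77  0.59 -0.86]
```

View pics/p.png

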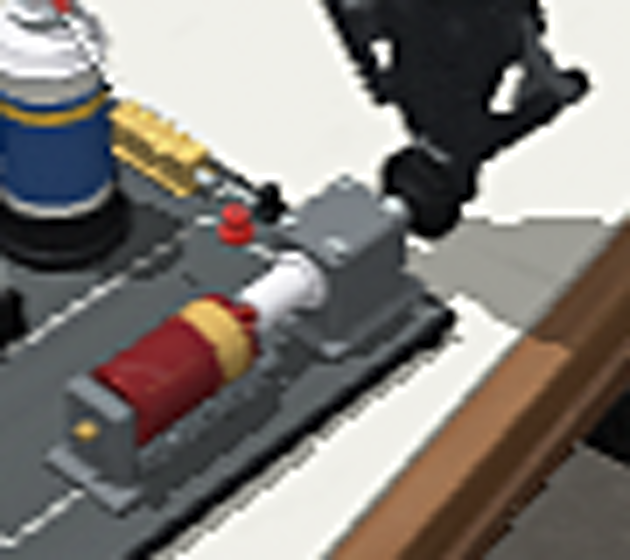

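The cell is home against the minus contact, the sleeve has advanced to it, and the finger is holding the knob in. Force (11.9 N) and travel (about 18.4 mm) both put the pin at about 4.4 mm, so I'll hand in.

```bash
python3 -c "
from station import ctrl
print(ctrl.close_job())"
```

```text
the job is handed in; nothing more can be done
None
```

I pressed the nozzle fully and let it up, laid the red cell in the cradle with its nub towards the pin, and handed the job in with the knob held at about 12 N; force and travel put the red band about half way into its sleeve, though the pictures were too coarse to show the band itself.

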